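Load the slotted weights on the loading stand

ROBOT

A 7-joint arm with a two-finger parallel gripper is mounted at the origin on a cart in front of the work surface, level with it; the furniture and walls round the work are solid. World frame = base frame: x ahead of the robot, y to its left, z up, the work surface at z = 0. Lengths are in m, angles in rad, forces in N, time in s.
With the tool pointing down it reaches from about 0.425 to 0.875 m from the base axis. Payload 4.7 kg.
Tool frame: the origin (TCP) lies midway between the tips of the shut fingers; the grasp point (between the pads) lies 19 mm behind it; z points along the fingers, y is the line along which they close (so a half turn about z gives the same grasp; the last joint's range is limited). The gripper opens to 87 mm and grips with 3 to 60 N. Pads are 19 mm wide; open, the fingers measure 117 mm over their backs; the gripper's body (75 mm by 190 mm) begins 51 mm behind the grasp point.
Start: joints at [1.181, 0.321, -0.07, 1.45, 0.023, 1.371, -0.057], TCP at [0.255, -0.598, 0.223] pointing down, gripper open.
Joint ranges: [-2.86, 2.86], [-0.3, 2.09], [-1.38, 1.24], [0.06, 2.45], [-1.56, 4.7], [0.09, 2.05], [-2.69, 2.69]. Speed limits (rad/s): [2.57, 2.57, 3.14, 3.14, 3.14, 3.14, 3.14].

INTERFACE

Orientations are given as a rotation vector (axis times angle).
In Python, from rig import ctrl, imaging gives the robot as it stands.
- The arm moves only by the tool arm_command, never from a script. Its argument "moves" is a list of rows, each a list of 2 entries, a list of its own where there are three numbers: the shift along the tool's x, y, z in cm, then the turn about the tool's z in degrees. A call has exactly 10 rows; each row is the pose to reach, as a shift and turn from the pose commanded when the call began, along the tool's axes at that moment; what a row does not reach only later rows make up. A row lasts 1/12 s, in which the tool goes at most 41.7 mm and 7.16 degrees, less where a joint would pass 70% of its speed; a pose out of reach is approached as far as the arm can. A call with a gripper value outside its range is refused whole. "hand" is the finger opening in cm, from 0 to 8.7, set as the call begins (left out, the last holds). The fingers move at their own pace and stop on an object; "grip_force" is the grip in N (left out, the last holds). Time passes only in rows, so rows that repeat a pose let the fingers close, or fill a call up. It gives the time, the measured TCP pose, the force, the opening and the grip force at its end, in the units of the state.
- ctrl.get_obs(): the state, without advancing time (a new reading comes with each control period).
- imaging.get_image(name): name is "scene" or "side" or "wrist"; returns the picture (420x560x3 uint8, red, green, blue); there is no depth.
- imaging.camera_model(name): a dict with "fx", "fy", "cx", "cy" (pixels), "cam_to_world" (4x4, takes a point from camera to world coordinates); the wrist camera has in their place "T_tool_cam" (4x4, takes a point from camera to tool coordinates, whose origin is the TCP and whose axes are the flange's). Camera axes: x right, y up, looking along -z (the intrinsics and any distortion apply to the point x, -y, -z); pixel columns grow to the right and rows downward; lengths in m; the calibration is good to about 2 mm. A picture is of the moment at which its call begins: read the wrist's pose just before it. camera_model takes no time and is no camera call.
- ctrl.hand_in(): hands the job in; it is judged then, once.
The state is a dict: "t": time; "joint_pos": joint angles; "qd": joint speeds; "joint_efforts": joint torques, N m; "tool_pos": TCP position; "tcp_rot": TCP orientation; "wrist_force": force on the tool from outside, world axes, zero at the start; "wrist_torque": the same for the moment, N m; "opening": opening from 0.0 (shut) to 1.0 (fully open); "grip_force": force on a finger pad.
Only numpy, scipy, OpenCV 4.12 (cv2) and the standard library are available. Lean on these libraries where they do the work, as an engineer would, in place of code of your own. Each camera call takes 0.05 s, during which the arm holds its last target. There are 200 camera calls.

TASK

Load both C-shaped weights onto the post of the loading stand, the larger one underneath and the smaller one on top of it: slip each sideways through its gap onto the thin neck below the post's head, then lower it (do not let it drop) over the thick part of the post until it lies flat, the larger on the stand's plate and the smaller on the larger. Turn them so that their gaps face opposite ways, and do not shift or upset the jars and bottles.

Things in the scene. Friction and masses are not known exactly. Their poses are not given: they have to be found in the camera images.
- stand: loading stand, fixed to the bench: grey base 152 x 76 x 22 mm (long side along its x), on it a round steel plate of radius 38 mm, top 40 mm above the bench, and an upright post in the middle. Two upright guide rods, radius 5 mm, 104 mm high, stand on its x axis 62 mm each side of the post, so weights come in, arms pointing, along its +y or -y. Origin: on the post's axis at bench height; z up.
- stand_seat (a point): point on the post's axis at the top of the stand's plate, 40 mm above the bench; from there the thick part of the post, radius 14 mm (top rim bevelled), rises to 80 mm above the bench
- stand_neck (a point): middle of the post's thin neck, 96 mm above the bench: radius 7 mm, from 80 to 112 mm above the bench; above it the black mushroom head, radius 20 mm, from 112 to 127 mm (wider than the weights' bore)
- big_weight: larger weight, disc radius 46 mm, about 0.2 kg, hollow; aluminium C-shaped flat disc 16 mm thick, bore of radius 17 mm, open on one side through a straight gap 20 mm wide; opposite the gap a flat arm, 16 mm wide and thick, runs out to 93 mm from the bore's centre and carries a black upright grip. Origin: bore centre at the underside; z up; +x points out through the gap, -x along the arm to the grip.
- small_weight: the smaller weight, disc radius 38 mm, about 0.14 kg, hollow, otherwise with the same bore, gap, arm and grip as the larger. Origin: bore centre at the underside; z up; +x points out through the gap, -x along the arm to the grip.
- big_weight_centre (a point): centre of the larger weight's bore at its underside
- small_weight_centre (a point): centre of the smaller weight's bore at its underside
- big_weight_grip (a point): middle of the larger weight's black grip: 74 mm from the bore's centre, 30 mm above the underside; the grip is 14 mm wide, 34 mm long (along the arm) and rises from 14 to 46 mm above the underside
- small_weight_grip (a point): middle of the smaller weight's black grip: 74 mm from the bore's centre, 30 mm above the underside; the grip is 14 mm wide, 34 mm long (along the arm) and rises from 14 to 46 mm above the underside
- sample_jar_1: bystander: plastic sample jar with red lid, 48 mm wide, 72 mm high, in front of the racks along the back, whose tubes and tools rise to 240 mm above the bench beyond x = 0.62 m; origin under its centre
- sample_jar_2: bystander: plastic sample jar with blue lid, 48 mm wide, 72 mm high; origin under its centre
- sample_jar_3: bystander: plastic sample jar with white lid, 48 mm wide, 57 mm high; origin under its centre
- reagent_2: bystander: small brown glass bottle with black cap, 49 mm wide, 105 mm high, beside the stand; the white scale near by is 80 mm high (x from 0.50 m, y from -0.23 to 0.02 m), and a second brown bottle (121 mm) and a wash bottle (188 mm) stand farther right; origin under its centre

How it is judged:
By the outcome, as a careful person would: the job done as asked, in the order asked, and still so for the second after the job is handed in, with the robot touching nothing.
It also fails if it takes over 72 s, if anything falls off the work surface, if the arm or the gripper's body presses on something with over 40 N, if the wrist force passes 120 N, or if a joint passes its speed limit or range.

## Working session

There is one attempt and no reset: what is moved stays moved. The work goes in short steps, Python scripts to look and compute and a tool call to move; the robot and the scene stay as the last step left them, time stands still between calls to the robot, and variables do not carry over. Pictures are saved under pics/ and viewed, at most 10 in all, crops included, and the job is handed in when it is done.

Besides the shell and the picture viewer there is one more tool, called after "Emit:" in YAML: its name, and indented under it one key for each argument. arm_command: Moves the arm, as the interface text tells. Its arguments: {"type":"object","properties":{"moves":{"type":"array","items":{"type":"array"}},"hand":{"type":"number"},"grip_force":{"type":"number"}},"required":["moves"]}

```bash
mkdir -p pics; ls; python3 - <<'E'
from rig import ctrl, imaging
import cv2, numpy as np
o=ctrl.get_obs(); print({k:np.round(v,4).tolist() for k,v in o.items()})
ims=[imaging.get_image(n) for n in ("scene","side")]
for n,im in zip(("scene","side"),ims):
    cv2.imwrite(f"pics/{n}0.png",im[:,:,::-1]); 
    cv2.imwrite(f"pics/{n}0big.png",cv2.resize(im[:,:,::-1],(800,600),interpolation=cv2.INTER_CUBIC))
for n in ("scene","side","wrist"):
    m=imaging.camera_model(n); print(n,{k:np.round(v,4).tolist() for k,v in m.items()})
E
```

```text
pics
{'t': 0.0, 'joint_pos': [1.1811, 0.3218, -0.0701, 1.4517, 0.0226, 1.3708, -0.0569], 'qd': [-0.0005, -0.0001, 0.0013, 0.0006, -0.0016, -0.0012, 0.0011], 'joint_efforts': [-0.0, -49.1295, -0.4038, -31.2527, -0.064, 0.0437, 0.0002], 'tool_pos': [0.2551, -0.5972, 0.2215], 'tcp_rot': [-3.0759, -0.6297, 0.0007], 'wrist_force': [-0.6788, -0.2571, -0.0556], 'wrist_torque': [-0.0083, -0.021, 0.0211], 'grip_force': 0.0, 'opening': 1.0002}
scene {'fx': 494.2367, 'fy': 494.2367, 'cx': 274.8947, 'cy': 210.2482, 'cam_to_world': [[-0.5942, 0.5538, -0.5833, -0.3802], [-0.8041, -0.4247, 0.4159, 0.5923], [-0.0174, 0.7162, 0.6977, 1.1389], [0.0, 0.0, 0.0, 1.0]]}
side {'fx': 425.8518, 'fy': 425.8518, 'cx': 280.5559, 'cy': 210.0385, 'cam_to_world': [[0.9877, 0.0792, -0.1345, 0.3091], [-0.1558, 0.4454, -0.8817, -1.3147], [-0.0099, 0.8918, 0.4522, 0.7582], [0.0, 0.0, 0.0, 1.0]]}
wrist {'fx': 309.8475, 'fy': 309.8475, 'cx': 279.3913, 'cy': 207.1805, 'T_tool_cam': [[0.0004, 0.9657, 0.2597, 0.07], [1.0, -0.0005, 0.0006, 0.0001], [0.0007, 0.2597, -0.9657, -0.161], [0.0, 0.0, 0.0, 1.0]]}
```

View pics/scene0big.png

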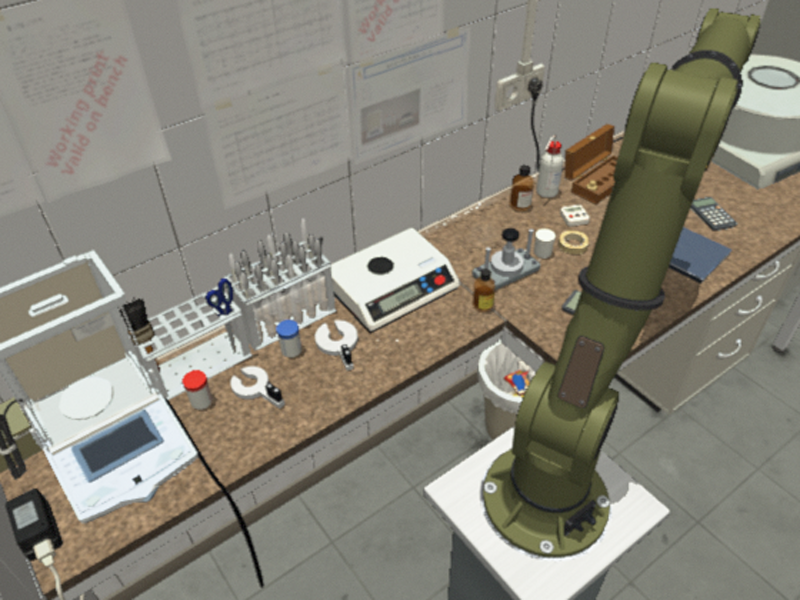

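View pics/side0big.png

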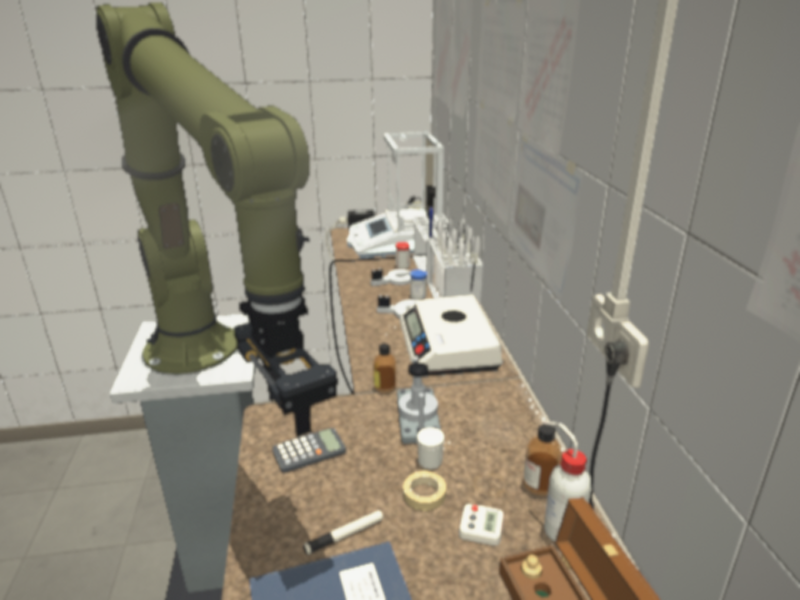

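```bash
python3 - <<'E'
import cv2, numpy as np
a=cv2.imread("pics/scene0.png")
A=cv2.resize(a[216:290,125:258],None,fx=6,fy=6,interpolation=cv2.INTER_CUBIC)  # 798x444
cv2.imwrite("pics/c1.png",A)
B=cv2.resize(a[150:225,320:420],None,fx=8,fy=8,interpolation=cv2.INTER_CUBIC) #800x600
cv2.imwrite("pics/c2.png",B)
E
```

```text
(no output)
```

View pics/c1.png

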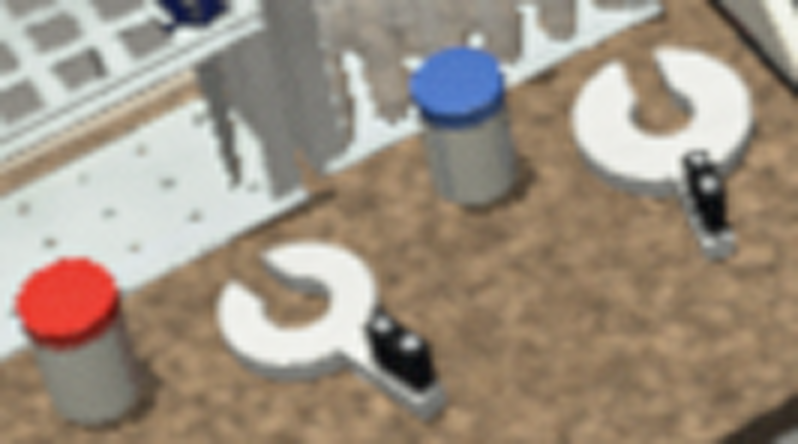

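View pics/c2.png

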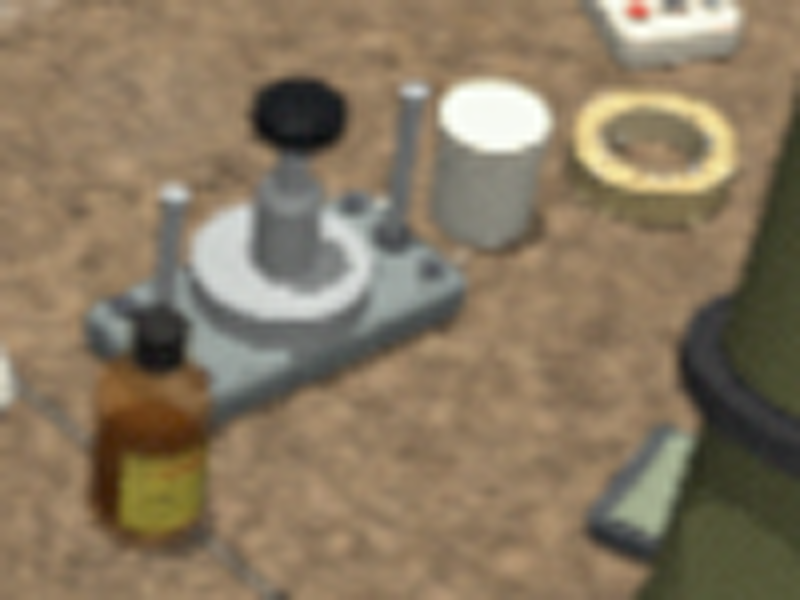

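```bash
cat > h.py <<'E'
from rig import ctrl, imaging
import cv2, numpy as np
from scipy.spatial.transform import Rotation as R
def ray(m,T,u,v,z):
    d=T[:3,:3]@np.array([(u-m["cx"])/m["fx"],-(v-m["cy"])/m["fy"],-1]); c=T[:3,3]
    return c+d*(z-c[2])/d[2]
def fixed(n,u,v,z):
    m=imaging.camera_model(n); return ray(m,np.array(m["cam_to_world"]),u,v,z)
def toolT(o):
    T=np.eye(4);T[:3,:3]=R.from_rotvec(o["tcp_rot"]).as_matrix();T[:3,3]=o["tool_pos"];return T
def wrist(T,u,v,z):
    m=imaging.camera_model("wrist"); return ray(m,T@np.array(m["T_tool_cam"]),u,v,z)
E
python3 - <<'E'
from h import *
c1=lambda u,v,z: fixed("scene",125+(u+.5)/6-.5,216+(v+.5)/6-.5,z)
c2=lambda u,v,z: fixed("scene",320+(u+.5)/8-.5,150+(v+.5)/8-.5,z)
P=lambda n,p: print(n,np.round(p,4))
P("big",c1(662,114,.016));P("big armend",c1(718,243,.016));P("bigscrew",c1(698,160,.046));P("",c1(709,184,.046))
P("small",c1(297,304,.016));P("small armend",c1(430,402,.016));P("",c1(381,325,.046));P("",c1(411,343,.046))
P("jar red",c1(70,300,.072));P("jar blue",c1(459,83,.072));
P("plate",c2(279,260,.04));P("head",c2(300,110,.125))
for z in (.104,.126): P("rodL",c2(174,190,z));P("rodR",c2(413,90,z))
P("jar3",c2(496,116,.057));P("reagent",c2(161,320,.105))
o=ctrl.get_obs();T=toolT(o);print(T.round(3))
m=imaging.camera_model("scene");
E
```

```text
big [0.5471 0.0857 0.016 ]
big armend [0.4568 0.1115 0.016 ]
bigscrew [0.4853 0.1021 0.046 ]
 [0.4688 0.1066 0.046 ]
small [0.5493 0.2971 0.016 ]
small armend [0.4577 0.2752 0.016 ]
 [0.4889 0.2793 0.046 ]
 [0.4709 0.2734 0.046 ]
jar red [0.5694 0.3951 0.072 ]
jar blue [0.58   0.1799 0.072 ]
plate [ 0.4848 -0.3566  0.04  ]
head [ 0.4807 -0.3534  0.125 ]
rodL [ 0.492  -0.2974  0.104 ]
rodR [ 0.4796 -0.4191  0.104 ]
rodL [ 0.4734 -0.2785  0.126 ]
rodR [ 0.4613 -0.3976  0.126 ]
jar3 [ 0.484  -0.4806  0.057 ]
reagent [ 0.4355 -0.2397  0.105 ]
[[ 0.92   0.393 -0.001  0.255]
 [ 0.393 -0.92   0.002 -0.597]
 [-0.    -0.002 -1.     0.222]
 [ 0.     0.     0.     1.   ]]
```

Weights: right (larger ellipse, near the scale) is big, centre c1 (662,114); left is small, centre c1 (297,304). The stand is at about (0.485,-0.357), with jar 3 and the brown bottle beside it. I'll look at it from above with the wrist camera.

Emit:
arm_command:
  moves:
    - [[1.5,-1,-0.5],3]
    - [[4.5,-3,-2],8]
    - [[8,-5.5,-3.5],14]
    - [[11,-7.5,-5],19]
    - [[14,-9.5,-6],24]
    - [[17,-11.5,-7],29]
    - [[20,-13.5,-7.5],29]
    - [[22.5,-15.5,-8],29]
    - [[24,-16.6,-8],29]
    - [[24,-16.6,-8],29]
  hand: 5
  grip_force: 25

```text
t: 0.93
tool_pos: [0.4144, -0.3454, 0.303]
tcp_rot: [-3.137, 0.147, -0.003]
wrist_force: [-0.6, 0.0, 0.5]
opening: 0.574
grip_force: 0.0
```

```bash
python3 - <<'E'
from h import *
o=ctrl.get_obs(); print(o["t"],toolT(o).round(4),np.round(o["joint_pos"],2),o["opening"],np.round(o["qd"],3))
im=imaging.get_image("wrist")
cv2.imwrite("pics/w1.png",cv2.resize(im[:,:,::-1],(800,600),interpolation=cv2.INTER_CUBIC)); np.save("w1.npy",toolT(o))
E
```

```text
0.9333 [[ 0.9956 -0.0932  0.0018  0.4144]
 [-0.0932 -0.9956  0.0015 -0.3454]
 [ 0.0017 -0.0016 -1.      0.303 ]
 [ 0.      0.      0.      1.    ]] [ 0.85  0.07 -0.22  1.59  0.01  1.48 -1.03] 0.574150918653265 [ 0.037  0.02   0.065 -0.006  0.041 -0.007  0.047]
```

View pics/w1.png

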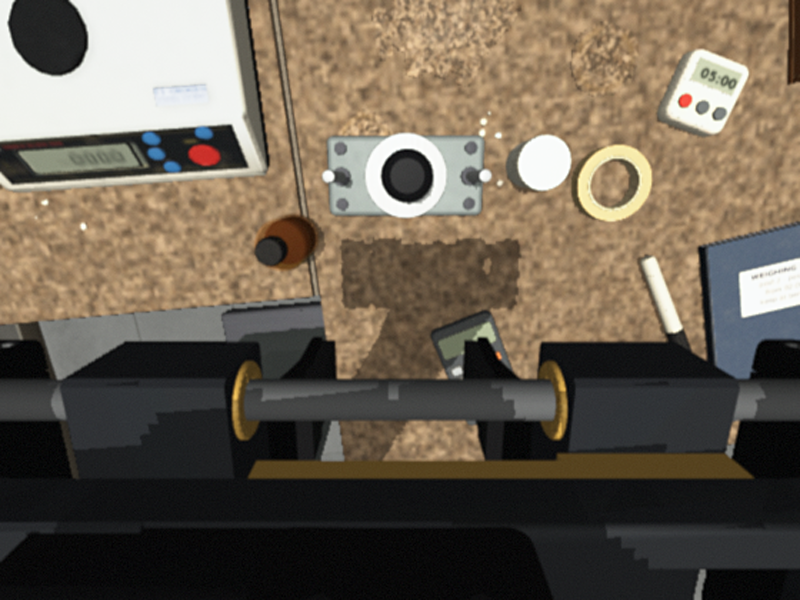

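Wrist picture (800 wide): post head centre (408,175), plate centre (406,175.5), rod tops (328,177) and (485,176), jar 3 (544,163), bottle cap (270,250).

```bash
python3 - <<'E'
from h import *
T=np.load("w1.npy"); w=lambda u,v,z:wrist(T,(u+.5)*.7-.5,(v+.5)*.7-.5,z)
for n,a in dict(head=(408,175,.12),plate=(406,175.5,.04),rl=(328,177,.104),rr=(485,176,.104),jar=(544,163,.057),cap=(270,250,.105),b1=(329,137,.022),b2=(484,137,.022),b3=(329,216,.022),b4=(484,216,.022)).items(): print(n,w(*a).round(4))
E
```

```text
head [ 0.4853 -0.3585  0.12  ]
plate [ 0.4854 -0.358   0.04  ]
rl [ 0.4897 -0.2961  0.104 ]
rr [ 0.479  -0.4189  0.104 ]
jar [ 0.4846 -0.4797  0.057 ]
cap [ 0.437  -0.2412  0.105 ]
b1 [ 0.5271 -0.289   0.022 ]
b2 [ 0.5135 -0.4345  0.022 ]
b3 [ 0.4541 -0.2792  0.022 ]
b4 [ 0.44   -0.4313  0.022 ]
```

Emit:
arm_command:
  moves:
    - [[0.1,-2,0],1]
    - [[0.3,-5.5,0],2]
    - [[0.5,-9.5,0],4]
    - [[0.7,-13.5,0],6]
    - [[0.9,-17.5,0],8]
    - [[1.1,-21.5,0],10]
    - [[1.3,-25.5,1],10.5]
    - [[1.5,-29.5,2],10.5]
    - [[1.7,-33.5,3],10.5]
    - [[1.8,-37,4],10.5]

```text
t: 1.82
tool_pos: [0.4665, 0.0164, 0.262]
tcp_rot: [3.109, -0.449, 0.0]
wrist_force: [0.8, -0.6, -0.5]
opening: 0.576
grip_force: 0.0
```

```bash
cat >> h.py <<'E'
def goto(x,y,z,yaw):
    o=ctrl.get_obs();T=toolT(o);d=T[:3,:3].T@(np.array([x,y,z])-T[:3,3]); y0=np.degrees(np.arctan2(T[1,0],T[0,0]))
    print("t",round(o["t"],2),"pos",T[:3,3].round(4),"yaw",round(y0,2),"q",np.round(o["joint_pos"],2),"cm",(d*100).round(2),"turn",round((y0-yaw+180)%360-180,2),"F",np.round(o["wrist_force"],1),"open",round(o["opening"]*8.7,2),"g",round(o["grip_force"],1))
def snap(name,n="wrist",box=None):
    T=toolT(ctrl.get_obs()); im=imaging.get_image(n)[:,:,::-1]; np.save(name+".npy",T)
    if box: im=im[box[1]:box[3],box[0]:box[2]]
    s=min(800/im.shape[1],600/im.shape[0])
    cv2.imwrite(f"pics/{name}.png",cv2.resize(im,None,fx=s,fy=s,interpolation=cv2.INTER_CUBIC))
E
python3 -c "
from h import *
goto(.476,.106,.16,-15.9)"
```

```text
t 1.82 pos [0.4665 0.0164 0.262 ] yaw -16.44 q [ 0.55 -0.08 -0.6   1.8  -0.04  1.4  -1.9 ] cm [-1.63 -8.86 10.19] turn -0.54 F [ 0.8 -0.6 -0.5] open 5.01 g 0.0
```

Emit:
arm_command:
  moves:
    - [[-0.3,-2.5,2],0]
    - [[-0.6,-5,4.5],0]
    - [[-1,-7,7],-0.5]
    - [[-1.4,-8.3,9],-0.5]
    - [[-1.6,-8.7,10],-0.5]
    - [[-1.6,-8.7,10],-0.5]
    - [[-1.6,-8.7,10],-0.5]
    - [[-1.6,-8.7,10],-0.5]
    - [[-1.6,-8.7,10],-0.5]
    - [[-1.6,-8.7,10],-0.5]

```text
t: 2.65
tool_pos: [0.4767, 0.1024, 0.1637]
tcp_rot: [3.111, -0.436, 0.003]
wrist_force: [-0.6, -0.7, 0.2]
opening: 0.576
grip_force: 0.0
```

```bash
python3 -c "
from h import *
goto(.476,.106,.16,-15.9)
snap('w2')"
```

```text
t 2.65 pos [0.4767 0.1024 0.1637] yaw -15.97 q [ 0.44  0.05 -0.72  1.9   0.04  1.2  -2.14] cm [-0.17 -0.33  0.37] turn -0.07 F [-0.6 -0.7  0.2] open 5.01 g 0.0
```

View pics/w2.png

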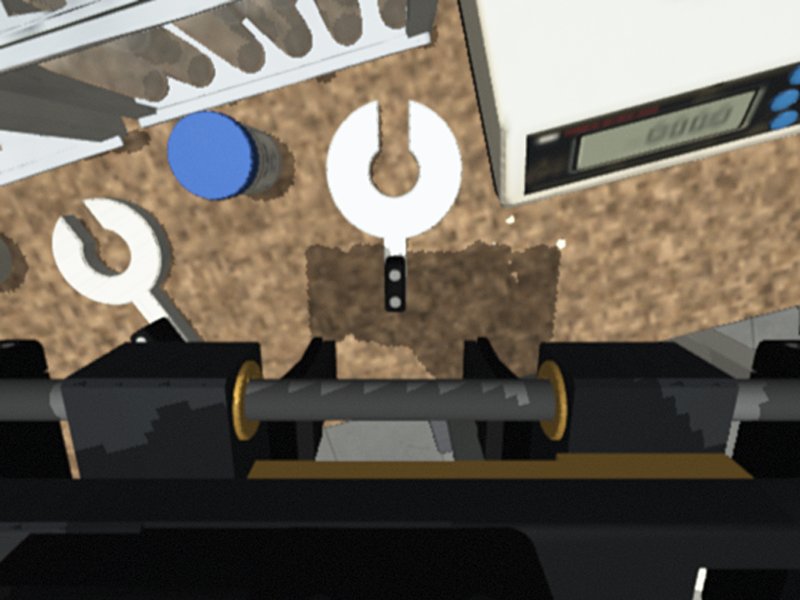

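Big weight: bore (394.5,170), grip (395,284) vertical in the image. Small weight: circle centre about (107,251), arm toward (165,335).

```bash
python3 - <<'E'
from h import *
T=np.load("w2.npy"); w=lambda u,v,z:wrist(T,(u+.5)*.7-.5,(v+.5)*.7-.5,z)
c=w(394.5,170,.016);g=w(395,284,.046);d=c-g; print(c,g,np.hypot(*d[:2]),np.degrees(np.arctan2(d[1],d[0])))
print(w(395,274,.046),w(395,301,.046))
s=w(107,251,.016);a=w(180,338,.016);d=s-a;print(s,np.degrees(np.arctan2(d[1],d[0])))
s2=w(68,205,.016);print(s2)
yaw=np.arctan2(c[1]-g[1],c[0]-g[0]); gg=c[:2]-.074*np.array([np.cos(yaw),np.sin(yaw)]);print(gg)
goto(*gg,.022,np.degrees(yaw))
E
```

```text
[0.54960295 0.08441986 0.016     ] [0.48076141 0.10360746 0.046     ] 0.07146552501367395 -15.574289406078888
[0.48711295 0.10177451 0.046     ] [0.4697873  0.10677441 0.046     ]
[0.55253907 0.29408731 0.016     ] 17.584737183273585
[0.58892055 0.30585869 0.016     ]
[0.47831999 0.10428794]
t 2.7 pos [0.4765 0.1026 0.1635] yaw -15.95 q [ 0.44  0.05 -0.72  1.9   0.04  1.2  -2.14] cm [ 0.1  -0.21 14.15] turn -0.38 F [ 0.2 -0.8 -0.5] open 5.01 g 0.0
```

Emit:
arm_command:
  moves:
    - [[0,-0.1,2],-0.2]
    - [[0.1,-0.2,5],-0.4]
    - [[0.1,-0.2,8.5],-0.4]
    - [[0.1,-0.2,11.5],-0.4]
    - [[0.1,-0.2,13.5],-0.4]
    - [[0.1,-0.2,14.3],-0.4]
    - [[0.1,-0.2,14.3],-0.4]
    - [[0.1,-0.2,14.3],-0.4]
    - [[0.1,-0.2,14.3],-0.4]
    - [[0.1,-0.2,14.3],-0.4]

```text
t: 3.53
tool_pos: [0.4788, 0.1052, 0.0212]
tcp_rot: [-3.113, 0.423, -0.005]
wrist_force: [0.1, -0.2, 0.6]
opening: 0.574
grip_force: 0.0
```

Emit:
arm_command:
  moves:
    - [[0,0,0],0]
    - [[0,0,0],0]
    - [[0,0,0],0]
    - [[0,0,0],0]
    - [[0,0,0],0]
    - [[0,0,0],0]
    - [[0,0,0],0]
    - [[0,0,0],0]
    - [[0,0,0],0]
    - [[0,0,0],0]
  hand: 0.5
  grip_force: 55

```text
t: 4.37
tool_pos: [0.4772, 0.1051, 0.0195]
tcp_rot: [3.113, -0.423, -0.0]
wrist_force: [-0.1, 0.3, 0.3]
opening: 0.155
grip_force: 55.0
```

```bash
python3 -c "
from h import *
goto(.478,.104,.17,-5.2)"
```

```text
t 4.37 pos [0.4772 0.1051 0.0195] yaw -15.46 q [ 0.37  0.26 -0.7   2.04  0.21  0.92 -2.28] cm [  0.1    0.09 -15.05] turn -10.26 F [-0.1  0.3  0.3] open 1.35 g 55.0
```

Emit:
arm_command:
  moves:
    - [[0,0,-0.3],0]
    - [[0,0,-1],0]
    - [[0,0,-2.5],0]
    - [[0,0,-4.5],0]
    - [[0,0,-7],0]
    - [[0,1,-9.5],0]
    - [[0,2.5,-12],0]
    - [[0,4.5,-14],0]
    - [[0,7,-15],0]
    - [[0,10,-15],0]

```text
t: 5.2
tool_pos: [0.4522, 0.0093, 0.1729]
tcp_rot: [-3.113, 0.418, -0.009]
wrist_force: [1.4, -0.4, -2.6]
opening: 0.159
grip_force: 55.0
```

```bash
python3 -c "
from h import *
goto(.45,-.17,.17,-5.2)
snap('w3')"
```

```text
t 5.2 pos [0.4522 0.0093 0.1729] yaw -15.29 q [ 0.58 -0.06 -0.63  1.97 -0.04  1.22 -1.88] cm [ 4.52 17.35  0.3 ] turn -10.09 F [ 1.4 -0.4 -2.6] open 1.38 g 55.0
```

View pics/w3.png

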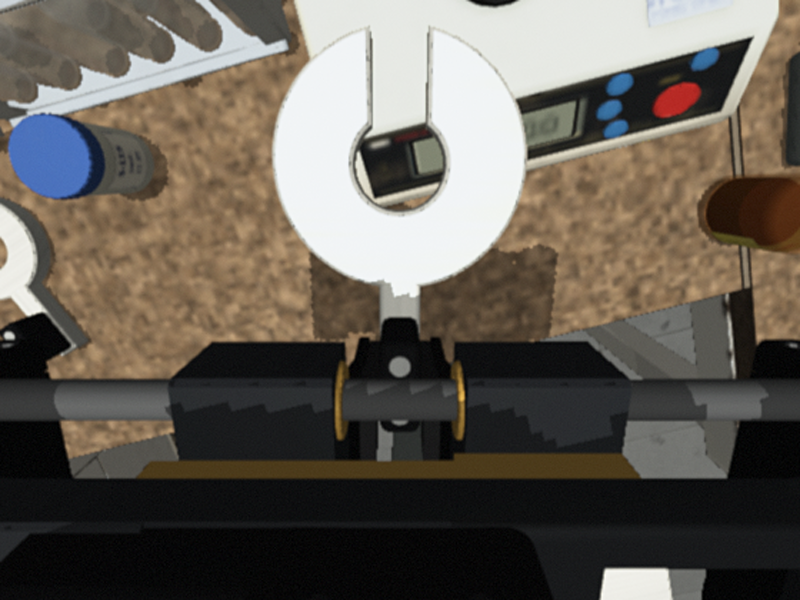

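The weight is held level, disc centre about (400,157), bore centre x 400, gap centre (400,80) pointing straight up the image.

```bash
python3 - <<'E'
from h import *
I=np.eye(4); w=lambda u,v,z=.0035:wrist(I,(u+.5)*.7-.5,(v+.5)*.7-.5,z)
# in tool frame
for n,p in dict(left=(274,157),right=(526,157),bot=(400,285),tipL=(369,28),tipR=(431,28),gapL=(371,124),gapR=(430,124),boreL=(352,165),boreR=(448,165),boreB=(400,213)).items(): print(n,(w(*p)*1000).round(1))
E
```

```text
left [ 77.1 -43.9   3.5]
right [77.1 45.5  3.5]
bot [30.4  0.9  3.5]
tipL [117.8  -9.5   3.5]
tipR [117.8  11.    3.5]
gapL [88.  -9.3  3.5]
gapR [88.  11.3  3.5]
boreL [ 74.3 -16.3   3.5]
boreR [74.4 17.9  3.5]
boreB [57.5  0.8  3.5]
```

Emit:
arm_command:
  moves:
    - [[0.7,3,0],-1]
    - [[1.4,6,0],-2]
    - [[2,9,0],-3]
    - [[2.6,12,0],-4]
    - [[3.2,15,0],-5]
    - [[3.6,18,0],-6]
    - [[3.7,21,0],-7]
    - [[3.6,24,0],-8]
    - [[3.3,26.5,0],-9]
    - [[2.8,29,0],-10]

```text
t: 6.08
tool_pos: [0.3995, -0.2794, 0.1696]
tcp_rot: [-3.138, 0.149, 0.0]
wrist_force: [0.0, 0.3, -1.4]
opening: 0.156
grip_force: 55.0
```

```bash
python3 -c "
from h import *
goto(.332,-.344,.108,-5.2)"
```

```text
t 6.08 pos [ 0.3995 -0.2794  0.1696] yaw -5.43 q [ 0.86  0.02 -0.31  1.9   0.01  1.22 -1.12] cm [-6.11  7.07  6.16] turn -0.23 F [ 0.   0.3 -1.4] open 1.36 g 55.0
```

Emit:
arm_command:
  moves:
    - [[-1.5,1.5,0],-0.2]
    - [[-3,3.5,0],-0.2]
    - [[-5,5.5,0],-0.2]
    - [[-6.1,7,0],-0.2]
    - [[-6.1,7,1],-0.2]
    - [[-6.1,7,3],-0.2]
    - [[-6.1,7,5],-0.2]
    - [[-6.1,7,6.1],-0.2]
    - [[-6.1,7,6.1],-0.2]
    - [[-6.1,7,6.1],-0.2]

```text
t: 6.92
tool_pos: [0.3329, -0.3415, 0.1083]
tcp_rot: [-3.137, 0.143, 0.001]
wrist_force: [0.5, -0.8, -2.5]
opening: 0.155
grip_force: 55.0
```

```bash
python3 -c "
from h import *
goto(.4112,-.3504,.1075,-5.2)
snap('w4')"
```

```text
t 6.92 pos [ 0.3329 -0.3415  0.1083] yaw -5.22 q [ 0.95  0.06 -0.22  2.    0.01  1.09 -0.93] cm [7.88 0.17 0.07] turn -0.02 F [ 0.5 -0.8 -2.5] open 1.35 g 55.0
```

View pics/w4.png

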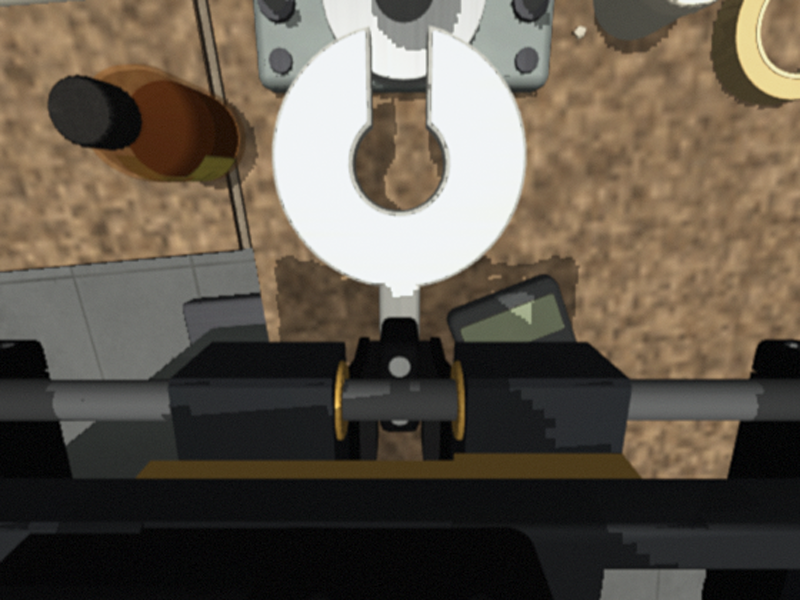

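Emit:
arm_command:
  moves:
    - [[0,0.1,0],0]
    - [[0.3,0.15,0],0]
    - [[1,0.15,0],0]
    - [[2,0.15,0],0]
    - [[3.1,0.15,0],0]
    - [[4.1,0.15,0],0]
    - [[4.8,0.15,0],0]
    - [[5,0.15,0],0]
    - [[5,0.15,0],0]
    - [[5,0.15,0],0]

```text
t: 7.8
tool_pos: [0.3822, -0.3481, 0.1083]
tcp_rot: [-3.138, 0.144, 0.001]
wrist_force: [-0.6, 0.8, -1.5]
opening: 0.155
grip_force: 55.0
```

```bash
cat >> h.py <<'E'
def head():
    # post head centre in tool frame (x,y mm) from dark blob on the bright disc
    o=ctrl.get_obs();T=toolT(o); im=imaging.get_image("wrist"); g=im.max(2)[:225,150:410]
    n,l,s,c=cv2.connectedComponentsWithStats((g<75).astype(np.uint8))
    z=T[2,3]-.120
    for i in range(1,n):
        if s[i,4]>500:
            u,v=c[i][0]+150,c[i][1]; p=wrist(np.eye(4),u,v,z)*1000
            bx=s[i]; uc,vc=bx[0]+150+(bx[2]-1)/2,bx[1]+(bx[3]-1)/2
            print("blob",s[i],"tool",p.round(1),"box centre",(wrist(np.eye(4),uc,vc,z)*1000).round(1))
    cv2.imwrite("pics/last.png",im[:,:,::-1])
E
python3 -c "
from h import *
goto(.4112,-.3504,.1075,-5.2)
head()"
```

```text
t 7.8 pos [ 0.3822 -0.3481  0.1083] yaw -5.25 q [ 0.91  0.14 -0.24  1.91  0.04  1.1  -1.01] cm [ 2.9  -0.04  0.07] turn -0.05 F [-0.6  0.8 -1.5] open 1.35 g 55.0
blob [  84    0   90   96 6974] tool [ 1.033e+02  1.000e-01 -1.170e+01] box centre [ 1.024e+02  1.000e-01 -1.170e+01]
blob [  5  49  42  35 585] tool [ 94.3 -45.3 -11.7] box centre [ 94.9 -45.7 -11.7]
blob [212  50  41  39 605] tool [ 94.   45.3 -11.7] box centre [ 93.7  46.1 -11.7]
blob [   0   77   30  148 1205] tool [ 53.9 -56.6 -11.7] box centre [ 57.8 -54.2 -11.7]
```

Emit:
arm_command:
  moves:
    - [[0.1,-0.05,0],0]
    - [[0.5,-0.05,0],0]
    - [[1,-0.05,0],0]
    - [[1.6,-0.05,0],0]
    - [[2.2,-0.05,0],0]
    - [[2.6,-0.05,0],0]
    - [[2.85,-0.05,0],0]
    - [[2.9,-0.05,0],0]
    - [[2.9,-0.05,0],0]
    - [[2.9,-0.05,0],0]

```text
t: 8.68
tool_pos: [0.4112, -0.3504, 0.1084]
tcp_rot: [-3.138, 0.144, 0.001]
wrist_force: [-0.8, 0.9, -1.6]
opening: 0.158
grip_force: 55.0
```

```bash
python3 -c "
from h import *
goto(.4112,-.3504,.0595,-5.2)
head()"
```

```text
t 8.68 pos [ 0.4112 -0.3504  0.1084] yaw -5.27 q [ 0.88  0.19 -0.25  1.86  0.05  1.1  -1.05] cm [ 0.   -0.    4.89] turn -0.07 F [-0.8  0.9 -1.6] open 1.37 g 55.0
blob [  88   69   84   89 5834] tool [ 74.9   0.5 -11.6] box centre [ 74.9   0.5 -11.6]
blob [   0  126   33   99 1318] tool [ 38.2 -58.  -11.6] box centre [ 46.1 -54.6 -11.6]
```

Emit:
arm_command:
  moves:
    - [[0,0,0.2],0]
    - [[0,0,0.7],0]
    - [[0,0,1.3],0]
    - [[0,0,2],0]
    - [[0,0,2.7],0]
    - [[0,0,3.4],0]
    - [[0,0,4],0]
    - [[0,0,4.4],0]
    - [[0,0,4.6],0]
    - [[0,0,4.6],0]

```text
t: 9.57
tool_pos: [0.4112, -0.3502, 0.0619]
tcp_rot: [-3.138, 0.144, 0.001]
wrist_force: [-1.2, 0.2, -1.7]
opening: 0.161
grip_force: 55.0
```

```bash
python3 -c "
from h import *
goto(.4112,-.3504,.0595,-5.2)
head()"
```

```text
t 9.57 pos [ 0.4112 -0.3502  0.0619] yaw -5.26 q [ 0.88  0.24 -0.25  1.9   0.07  1.01 -1.06] cm [0.01 0.02 0.24] turn -0.06 F [-1.2  0.2 -1.7] open 1.4 g 55.0
blob [   69    42   124   131 12645] tool [ 75.3   0.7 -58.1] box centre [ 75.3   0.9 -58.1]
blob [  0 106  41  26 729] tool [ 71.9 -34.7 -58.1] box centre [ 71.7 -34.4 -58.1]
blob [224 106  36  25 640] tool [ 72.2  36.4 -58.1] box centre [ 71.9  36.3 -58.1]
```

Emit:
arm_command:
  moves:
    - [[0,0,0.05],0]
    - [[0,0,0.1],0]
    - [[0,0,0.15],0]
    - [[0,0,0.2],0]
    - [[0,0,0.25],0]
    - [[0,0,0.3],0]
    - [[0,0,0.3],0]
    - [[0,0,0.3],0]
    - [[0,0,0.3],0]
    - [[0,0,0.3],0]

```text
t: 10.45
tool_pos: [0.4114, -0.3504, 0.0596]
tcp_rot: [3.138, -0.144, 0.0]
wrist_force: [0.4, -0.7, -1.2]
opening: 0.156
grip_force: 55.0
```

Emit:
arm_command:
  moves:
    - [[0,0,0.05],0]
    - [[0,0,0.05],0]
    - [[0,0,0.1],0]
    - [[0,0,0.1],0]
    - [[0,0,0.15],0]
    - [[0,0,0.15],0]
    - [[0,0,0.15],0]
    - [[0,0,0.15],0]
    - [[0,0,0.15],0]
    - [[0,0,0.15],0]

```text
t: 11.28
tool_pos: [0.4114, -0.3506, 0.0593]
tcp_rot: [3.138, -0.144, -0.0]
wrist_force: [-3.9, 2.6, 7.7]
opening: 0.16
grip_force: 55.0
```

```bash
python3 -c "
from h import *
goto(.4112,-.3504,.0595,-5.2)
for i in range(4): goto(.4112,-.3504,.0595,-5.2); imaging.get_image('side')
" | grep -o 'pos.*yaw\|F.*open'
```

```text
pos [ 0.4114 -0.3506  0.0593] yaw
F [-3.9  2.6  7.7] open
pos [ 0.4114 -0.3506  0.0593] yaw
F [-3.9  2.6  7.7] open
pos [ 0.4114 -0.3505  0.0593] yaw
F [-4.4  1.9  8.9] open
pos [ 0.4113 -0.3505  0.0593] yaw
F [-4.4  2.   8.6] open
pos [ 0.4113 -0.3506  0.0593] yaw
F [-3.9  1.9  7.6] open
```

Emit:
arm_command:
  moves:
    - [[0,0,-0.05],0]
    - [[0,0,-0.1],0]
    - [[0,0,-0.1],0]
    - [[0,0,-0.1],0]
    - [[0,0,-0.1],0]
    - [[0,0,-0.1],0]
    - [[0,0,-0.1],0]
    - [[0,0,-0.1],0]
    - [[0,0,-0.1],0]
    - [[0,0,-0.1],0]

```text
t: 12.32
tool_pos: [0.4114, -0.3505, 0.0594]
tcp_rot: [3.138, -0.144, -0.0]
wrist_force: [-4.4, 1.2, 5.2]
opening: 0.155
grip_force: 55.0
```

Emit:
arm_command:
  moves:
    - [[0,0,0],0]
    - [[0,0,0],0]
    - [[0,0,0],0]
    - [[0,0,0],0]
    - [[0,0,0],0]
    - [[0,0,0],0]
    - [[0,0,0],0]
    - [[0,0,0],0]
    - [[0,0,0],0]
    - [[0,0,0],0]
  hand: 4

```text
t: 13.15
tool_pos: [0.4114, -0.3504, 0.0591]
tcp_rot: [3.138, -0.144, 0.0]
wrist_force: [-0.2, -0.4, -0.5]
opening: 0.457
grip_force: 0.0
```

Emit:
arm_command:
  moves:
    - [[0,0,-0.5],0]
    - [[0,0,-2],0]
    - [[0,0,-4.5],0]
    - [[0,0,-7.5],0]
    - [[0,0,-10.5],0]
    - [[0,0,-13.5],0]
    - [[0,0,-16.5],0]
    - [[0,-2,-18.5],0]
    - [[0,-4,-19.5],0]
    - [[0,-4,-19.5],0]

```text
t: 13.98
tool_pos: [0.4179, -0.3073, 0.2581]
tcp_rot: [3.137, -0.136, 0.009]
wrist_force: [0.4, -0.2, -0.2]
opening: 0.459
grip_force: 0.0
```

```bash
python3 -c "
from h import *
goto(.4786,.2705,.17,17)
snap('w5')"
```

```text
t 13.98 pos [ 0.4179 -0.3073  0.2581] yaw -4.98 q [ 0.86  0.03 -0.28  1.72  0.01  1.39 -1.08] cm [  0.99 -58.1    8.72] turn -21.98 F [ 0.4 -0.2 -0.2] open 3.99 g 0.0
```

View pics/w5.png

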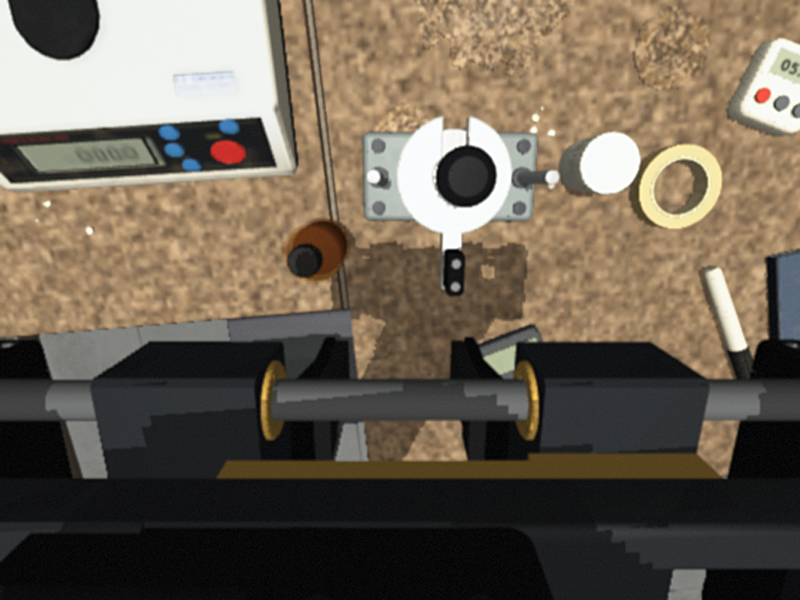

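Emit:
arm_command:
  moves:
    - [[0.2,-2,0],0]
    - [[0.5,-5,0],-2]
    - [[1,-9,0],-4]
    - [[1.5,-13,0],-6]
    - [[2,-17,0],-8]
    - [[2.5,-21,0],-10]
    - [[3,-25,0],-12]
    - [[3,-29,0],-14]
    - [[3,-33,0],-16]
    - [[3,-37,0],-18]

```text
t: 14.87
tool_pos: [0.4787, 0.0559, 0.2535]
tcp_rot: [3.122, 0.349, -0.001]
wrist_force: [1.3, -0.1, -0.4]
opening: 0.459
grip_force: 0.0
```

```bash
python3 -c "
from h import *
goto(.481,.273,.16,17)
for u,v in ((543,490),(572,540)): print(fixed('side',u*.7,v*.7,0).round(3))"
```

```text
t 14.87 pos [0.4787 0.0559 0.2535] yaw 12.76 q [ 0.51 -0.03 -0.66  1.78 -0.02  1.39 -1.49] cm [  5.02 -21.13   9.34] turn -4.24 F [ 1.3 -0.1 -0.4] open 3.99 g 0.0
[ 0.662 -0.584  0.   ]
[ 0.667 -0.692 -0.   ]
```

Emit:
arm_command:
  moves:
    - [[1,-3.5,0.5],-1]
    - [[2,-7.5,1],-2]
    - [[3,-11.5,2],-3]
    - [[4,-15.5,4],-4]
    - [[4.6,-18.5,6],-4.2]
    - [[5,-20.5,8],-4.2]
    - [[5,-21.1,9.2],-4.2]
    - [[5,-21.1,9.2],-4.2]
    - [[5,-21.1,9.2],-4.2]
    - [[5,-21.1,9.2],-4.2]

```text
t: 15.7
tool_pos: [0.4825, 0.2699, 0.1627]
tcp_rot: [3.107, 0.458, 0.002]
wrist_force: [0.2, -0.6, 0.1]
opening: 0.459
grip_force: 0.0
```

```bash
cat > fit.py <<'E'
from h import *
from scipy.optimize import minimize
goto(.481,.273,.16,17)
T=toolT(ctrl.get_obs()); im=imaging.get_image("wrist"); cv2.imwrite("pics/w6.png",im[:,:,::-1])
m=imaging.camera_model("wrist"); W=np.linalg.inv(T@np.array(m["T_tool_cam"]))
S=im.astype(int); white=((S.min(2)>150)&(S.max(2)-S.min(2)<30)).astype(np.uint8); white[230:]=0
r=.038; t=np.linspace(np.arcsin(.01/.038),2*np.pi-np.arcsin(.01/.038),80); b=np.linspace(2*np.pi-np.arcsin(.01/.017),np.arcsin(.01/.017),50)
poly=np.c_[np.r_[r*np.cos(t),.017*np.cos(b)],np.r_[r*np.sin(t),.017*np.sin(b)]]
def mask(p):
    c,s=np.cos(p[2]),np.sin(p[2]); q=poly@np.array([[c,s],[-s,c]])+p[:2]
    X=W[:3,:3]@np.c_[q,np.full(len(q),.016)].T+W[:3,3:]
    uv=np.c_[m["cx"]+m["fx"]*X[0]/-X[2],m["cy"]+m["fy"]*X[1]/X[2]]
    k=np.zeros(white.shape,np.uint8); cv2.fillPoly(k,[np.round(uv*16).astype(np.int32)],255,cv2.LINE_AA,4); return k/255.
roi=cv2.dilate((mask([.552,.295,.29])>0).astype(np.uint8),np.ones((31,31)))
n,l,st,_=cv2.connectedComponentsWithStats(white*roi); i=1+st[1:,4].argmax(); w=(l==i).astype(float)
f=lambda p:np.abs(mask(p/np.array([100,100,10]))-w).sum()
best=min((minimize(f,np.array([55.2,29.5,10*y]),method="Nelder-Mead",options=dict(initial_simplex=np.array([[55.2,29.5,10*y],[56,29.5,10*y],[55.2,30.3,10*y],[55.2,29.5,10*y+1]]))) for y in (.2,.3)),key=lambda q:q.fun)
p=best.x/np.array([100,100,10]); print(p.round(4),np.degrees(p[2]),best.fun,w.sum())
g=p[:2]-.0745*np.array([np.cos(p[2]),np.sin(p[2])]); print("grip",g.round(4)); goto(*g,.0195,np.degrees(p[2]))
E
python3 fit.py
```

```text
t 15.7 pos [0.4825 0.2699 0.1627] yaw 16.76 q [ 0.2   0.25 -0.86  1.75  0.2   1.23 -1.99] cm [-0.06 -0.34  0.27] turn -0.24 F [ 0.2 -0.6  0.1] open 3.99 g 0.0
[0.5515 0.2967 0.2599] 14.891003074843708 520.035294117647 3851.0
grip [0.4795 0.2775]
t 15.75 pos [0.4828 0.27   0.1631] yaw 16.74 q [ 0.2   0.25 -0.86  1.75  0.2   1.23 -1.99] cm [-0.12 -0.84 14.36] turn 1.85 F [0.4 0.7 0.2] open 3.99 g 0.0
```

Emit:
arm_command:
  moves:
    - [[0,-0.4,1],0.8]
    - [[-0.1,-0.8,3],1.8]
    - [[-0.1,-0.8,6],1.8]
    - [[-0.1,-0.8,9.5],1.8]
    - [[-0.1,-0.8,12],1.8]
    - [[-0.1,-0.8,13.7],1.8]
    - [[-0.1,-0.8,14.3],1.8]
    - [[-0.1,-0.8,14.3],1.8]
    - [[-0.1,-0.8,14.3],1.8]
    - [[-0.1,-0.8,14.3],1.8]

```text
t: 16.58
tool_pos: [0.4795, 0.2796, 0.0209]
tcp_rot: [-3.114, -0.412, -0.005]
wrist_force: [-0.3, 0.0, 0.1]
opening: 0.457
grip_force: 0.0
```

Emit:
arm_command:
  moves:
    - [[0,0,0],0]
    - [[0,0,0],0]
    - [[0,0,0],0]
    - [[0,0,0],0]
    - [[0,0,0],0]
    - [[0,0,0],0]
    - [[0,0,0],0]
    - [[0,0,0],0]
    - [[0,0,0],0]
    - [[0,0,0],0]
  hand: 0.5
  grip_force: 55

```text
t: 17.42
tool_pos: [0.478, 0.2791, 0.0192]
tcp_rot: [3.114, 0.414, 0.0]
wrist_force: [-1.9, -1.5, 4.4]
opening: 0.154
grip_force: 54.9
```

Emit:
arm_command:
  moves:
    - [[0,0,-0.3],0]
    - [[0,0,-1],0]
    - [[0,0,-2.5],0]
    - [[0,0,-4.5],0]
    - [[0,0,-7],0]
    - [[0,0,-10],0]
    - [[0,0,-13],0]
    - [[0,0,-15.5],0]
    - [[0,0,-17],0]
    - [[0,0,-17],0]

```text
t: 18.25
tool_pos: [0.4794, 0.2811, 0.1929]
tcp_rot: [-3.112, -0.414, -0.01]
wrist_force: [0.4, 0.4, -0.8]
opening: 0.155
grip_force: 54.9
```

```bash
python3 -c "
from h import *
goto(.637,-.372,.2,174.8)
im=imaging.get_image('wrist');S=im.astype(int);w=((S.min(2)>190)).astype(np.uint8)
# disc extremes in the tool frame at top-face height
w[200:]=0;w[:,:190]=0;w[:,375:]=0
n,l,s,c=cv2.connectedComponentsWithStats(w);i=1+s[1:,4].argmax();print(s[i])
k=l==i
for v in (40,50,60,80,100,110,120,130,140):
    x=np.flatnonzero(k[v]); j=np.split(x,np.where(np.diff(x)>3)[0]+1); print(v,[( (a[0],a[-1])) for a in j])
cv2.imwrite('pics/w7.png',im[:,:,::-1])
"
```

```text
t 18.25 pos [0.4794 0.2811 0.1929] yaw 15.17 q [ 0.19  0.22 -0.87  1.71  0.18  1.28 -2.02] cm [-1.87 67.15 -0.79] turn -159.63 F [ 0.4  0.4 -0.8] open 1.35 g 54.9
[  190     0   164   200 16013]
40 [(np.int64(240), np.int64(257)), (np.int64(264), np.int64(299)), (np.int64(304), np.int64(317)), (np.int64(321), np.int64(322)), (np.int64(330), np.int64(333))]
50 [(np.int64(233), np.int64(258)), (np.int64(275), np.int64(299)), (np.int64(305), np.int64(327))]
60 [(np.int64(224), np.int64(258)), (np.int64(303), np.int64(337))]
80 [(np.int64(213), np.int64(258)), (np.int64(303), np.int64(347))]
100 [(np.int64(208), np.int64(247)), (np.int64(314), np.int64(352))]
110 [(np.int64(208), np.int64(245)), (np.int64(316), np.int64(352))]
120 [(np.int64(209), np.int64(247)), (np.int64(314), np.int64(352))]
130 [(np.int64(212), np.int64(250)), (np.int64(310), np.int64(349))]
140 [(np.int64(215), np.int64(260)), (np.int64(301), np.int64(346))]
```

```bash
cat > fit2.py <<'E'
from h import *
from scipy.optimize import minimize
m=imaging.camera_model("wrist"); W=np.linalg.inv(np.array(m["T_tool_cam"]))
def fit(im,r,z=.0035,roi_px=13,th=180):
    white=(im.min(2)>th).astype(np.uint8); white[205:]=0
    a=np.arcsin(.01/r);b0=np.arcsin(.01/.017);t=np.linspace(a,2*np.pi-a,80);b=np.linspace(2*np.pi-b0,b0,50)
    poly=np.c_[np.r_[r*np.cos(t),.017*np.cos(b)],np.r_[r*np.sin(t),.017*np.sin(b)]]
    def mask(p):
        c,s=np.cos(p[2]),np.sin(p[2]);q=poly@np.array([[c,s],[-s,c]])+p[:2]
        X=W[:3,:3]@np.c_[q,np.full(len(q),z+p[3])].T+W[:3,3:]
        uv=np.c_[m["cx"]+m["fx"]*X[0]/-X[2],m["cy"]+m["fy"]*X[1]/X[2]]
        k=np.zeros(white.shape,np.uint8);cv2.fillPoly(k,[np.round(uv*16).astype(np.int32)],255,cv2.LINE_AA,4);return k/255.
    roi=cv2.dilate((mask([.075,.0008,0,0])>0).astype(np.uint8),np.ones((roi_px,roi_px)))
    w=white*roi*1.
    sc=np.array([100,100,10,100]);x0=np.array([.0755,.0008,0,0])*sc
    o=min((minimize(lambda p:np.abs(mask(p/sc)-w).sum(),x0,method="Nelder-Mead",options=dict(initial_simplex=np.vstack([x0,x0+k*np.eye(4)*[.3,.3,.4,.3]]),maxiter=600)) for k in (1,-1)),key=lambda q:q.fun)
    p=o.x/sc;print("bore in tool mm",(p[:2]*1e3).round(2),"yaw tool deg",np.degrees(p[2]).round(2),"dz",(p[3]*1e3).round(1),"res",o.fun,w.sum());return p
if __name__=="__main__":
    fit(cv2.imread("pics/w7.png"),.038)
    fit(cv2.resize(cv2.imread("pics/w4.png"),(560,420),interpolation=cv2.INTER_AREA),.046)
E
python3 fit2.py
```

```text
bore in tool mm [76.05  0.61] yaw tool deg -2.97 dz 5.9 res 1761.4352941176471 12741.0
bore in tool mm [74.72 -0.1 ] yaw tool deg -1.9 dz 5.1 res 1894.4941176470588 19977.0
```

Emit:
arm_command:
  moves:
    - [[0.2,2,0],-3]
    - [[0.5,4.5,-0.3],-10]
    - [[1,7.5,-0.6],-16]
    - [[1.5,10.5,-0.9],-22]
    - [[2,13.5,-1],-28]
    - [[2.5,16.5,-1],-34]
    - [[3,19.5,-1],-40]
    - [[3.5,22.5,-1],-46]
    - [[4,25.5,-1],-52]
    - [[4.5,28.5,-1],-58]

```text
t: 19.13
tool_pos: [0.5895, 0.0201, 0.1951]
tcp_rot: [-2.5, -1.88, 0.014]
wrist_force: [-13.5, 8.4, -1.8]
opening: 0.172
grip_force: 58.4
```

```bash
python3 -c "
from h import *
goto(.637,-.372,.2,174.8)"
```

```text
t 19.13 pos [0.5895 0.0201 0.1951] yaw 73.89 q [ 0.62  0.33 -0.85  1.61  0.24  1.34 -0.54] cm [-36.35  15.43  -0.79] turn -100.91 F [-13.5   8.4  -1.8] open 1.49 g 58.4
```

Emit:
arm_command:
  moves:
    - [[0,-0.3,0],0]
    - [[0,-0.8,0],0]
    - [[0,-1.4,0],0]
    - [[0,-2.2,0],0]
    - [[0,-3.2,0],0]
    - [[0,-4.2,0],0]
    - [[0,-5.2,0],0]
    - [[0,-6,0],0]
    - [[0,-6.5,0],0]
    - [[0,-6.5,0],0]

```text
t: 19.97
tool_pos: [0.5326, 0.0353, 0.1994]
tcp_rot: [2.521, 1.872, -0.001]
wrist_force: [-0.3, 0.2, -1.5]
opening: 0.16
grip_force: 54.1
```

```bash
python3 -c "
from h import *
from fit2 import fit
goto(.637,-.372,.2,174.8)
im=imaging.get_image('wrist')[:,:,::-1];sc=imaging.get_image('scene')[:,:,::-1]
fit(im,.038)
c=sc[170:300,110:350]
out=np.zeros((600,800,3),np.uint8);out[:300,:400]=cv2.resize(im,(400,300),interpolation=cv2.INTER_AREA);out[:300,400:]=0
c=cv2.resize(sc[175:295,130:345],(800,446),interpolation=cv2.INTER_CUBIC)
out=np.vstack([cv2.resize(im[:230,100:460],(240,153),interpolation=cv2.INTER_AREA),]) if 0 else out
big=np.zeros((600,800,3),np.uint8);big[:446]=c;big[446:,:205]=cv2.resize(im,(205,154),interpolation=cv2.INTER_AREA)
o=cv2.imread('pics/scene0.png');big[446:,215:476]=cv2.resize(o[175:295,130:345],(261,154));
big[446:,480:780]=cv2.resize(im[:230,100:460],(300,154),interpolation=cv2.INTER_AREA)
cv2.imwrite('pics/chk.png',big)"
```

```text
t 19.97 pos [0.5326 0.0353 0.1994] yaw 73.18 q [ 0.69  0.16 -0.88  1.75  0.13  1.29 -0.51] cm [-35.96  21.78  -0.  ] turn -101.62 F [-0.3  0.2 -1.5] open 1.39 g 54.1
bore in tool mm [76.92 -1.73] yaw tool deg -2.91 dz 3.0 res 2240.5803921568627 13278.0
```

```bash
python3 - <<'E'
from h import *
im=imaging.get_image('wrist').astype(int);k=im.min(2)>170
for v in range(30,150,10):
    x=np.flatnonzero(k[v,190:375])+190; j=np.split(x,np.where(np.diff(x)>4)[0]+1); print(v,[(int(a[0]),int(a[-1])) for a in j if len(a)>4])
w7=cv2.imread('pics/w7.png')[:,:,::-1].astype(int); d=np.abs(im-w7).mean(2)
print("grip region diff",d[215:235,250:310].mean())
sc=imaging.get_image('scene').astype(int); s0=cv2.imread('pics/scene0.png')[:,:,::-1].astype(int); D=np.abs(sc-s0).max(2)
for n,(u0,u1,v0,v1) in dict(red=(127,148,258,288),blue=(192,212,222,251),white=(374,391,159,182),reag=(331,347,188,219)).items(): print(n,D[v0:v1,u0:u1].mean().round(1),(D[v0:v1,u0:u1]>40).mean().round(3))
cv2.imwrite('pics/sc2.png',sc[:,:,::-1])
E
```

```text
30 [(323, 346), (364, 374)]
40 [(239, 253), (296, 312), (325, 339), (366, 374)]
50 [(226, 253), (296, 338), (362, 374)]
60 [(217, 254), (298, 359), (370, 374)]
70 [(211, 254), (296, 349)]
80 [(207, 254), (296, 344)]
90 [(204, 247), (306, 373)]
100 [(203, 243), (309, 358)]
110 [(203, 242), (310, 351)]
120 [(204, 243), (310, 357)]
130 [(207, 248), (304, 371)]
140 [(211, 258), (294, 341), (347, 358)]
grip region diff 38.214444444444446
red 4.0 0.0
blue 4.2 0.0
white 3.7 0.0
reag 4.9 0.014[ WARN:0@1.266] global loadsave.cpp:1063 imwrite_ Unsupported depth image for selected encoder is fallbacked to CV_8U.
```

```bash
python3 - <<'E'
from h import *
im=imaging.get_image('wrist')[:,:,::-1]; w7=cv2.imread('pics/w7.png')
a=cv2.resize(im[0:300,180:380],(400,600),interpolation=cv2.INTER_CUBIC);b=cv2.resize(w7[0:300,180:380],(400,600),interpolation=cv2.INTER_CUBIC)
cv2.imwrite('pics/cmp.png',np.hstack([a,b]))
E
```

```text
(no output)
```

View pics/cmp.png

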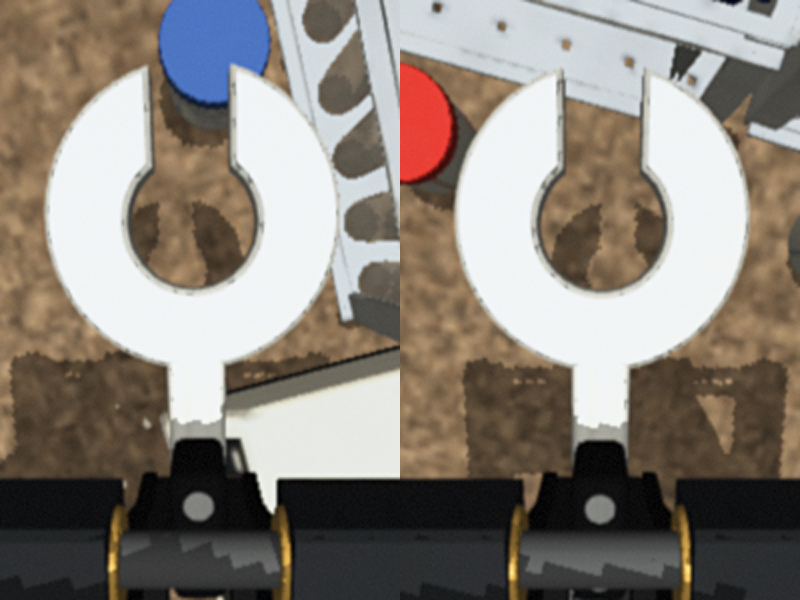

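Bystanders have not moved. The brush with the rack turned the small weight about 2° in the grip, so its bore is now at about (76, -1.7) mm in the tool frame. I'll carry on, staying clear of the racks, and correct for that.

Emit:
arm_command:
  moves:
    - [[-0.5,0,0],-3]
    - [[-2,0.2,0],-9]
    - [[-4,0.6,0],-16]
    - [[-6,1,0],-23]
    - [[-8.5,1.5,0],-30]
    - [[-11,2,0],-37]
    - [[-13.5,2.7,0],-44]
    - [[-15.5,3.4,0],-51]
    - [[-17,3.8,0],-58]
    - [[-18,4.1,0],-65]

```text
t: 21.05
tool_pos: [0.5205, -0.1523, 0.1988]
tcp_rot: [1.118, 2.936, -0.0]
wrist_force: [0.4, 0.1, -1.7]
opening: 0.161
grip_force: 54.1
```

```bash
python3 -c "
from h import *
goto(.64,-.36,.2,173)"
```

```text
t 21.05 pos [ 0.5205 -0.1523  0.1988] yaw 138.3 q [ 1.02  0.19 -0.87  1.73  0.15  1.29  0.96] cm [-22.74  -7.56  -0.12] turn -34.7 F [ 0.4  0.1 -1.7] open 1.4 g 54.1
```

Emit:
arm_command:
  moves:
    - [[-1.5,-0.5,0],-4]
    - [[-4,-1.5,0],-10]
    - [[-7.5,-2.7,0],-16]
    - [[-11,-4,0],-22]
    - [[-14.5,-5.2,0],-28]
    - [[-18,-6.4,0],-34]
    - [[-21,-7.5,0],-34.7]
    - [[-23,-8.3,0],-34.7]
    - [[-23.7,-8.5,0],-34.7]
    - [[-23.7,-8.5,0],-34.7]

```text
t: 21.88
tool_pos: [0.6404, -0.373, 0.1972]
tcp_rot: [-0.201, -3.134, -0.002]
wrist_force: [-1.1, 0.2, -0.9]
opening: 0.158
grip_force: 54.5
```

```bash
python3 -c "
from h import *
goto(.6409,-.3728,.108,173)"
```

```text
t 21.88 pos [ 0.6404 -0.373   0.1972] yaw 172.64 q [ 0.97  0.65 -0.8   1.19  0.45  1.47  1.68] cm [-0.06  0.01  8.92] turn -0.36 F [-1.1  0.2 -0.9] open 1.38 g 54.5
```

Emit:
arm_command:
  moves:
    - [[0,0,0.5],0]
    - [[0,0,2],-0.4]
    - [[0,0,4],-0.4]
    - [[0,0,6],-0.4]
    - [[0,0,7.8],-0.4]
    - [[0,0,8.7],-0.4]
    - [[0,0,8.9],-0.4]
    - [[0,0,8.9],-0.4]
    - [[0,0,8.9],-0.4]
    - [[0,0,8.9],-0.4]

```text
t: 22.72
tool_pos: [0.6412, -0.3708, 0.1118]
tcp_rot: [0.185, 3.134, -0.002]
wrist_force: [0.8, -0.5, -1.0]
opening: 0.148
grip_force: 54.5
```

```bash
cat > edges.py <<'E'
from h import *
def edges(rows=range(20,150,8),th=170):
    im=imaging.get_image('wrist').astype(int);k=im.min(2)>th; cv2.imwrite('pics/e.png',im[:,:,::-1].astype(np.uint8))
    for v in rows:
        x=np.flatnonzero(k[v,190:375])+190; j=np.split(x,np.where(np.diff(x)>3)[0]+1); j=[a for a in j if len(a)>3]
        print(v,[(int(a[0]),int(a[-1])) for a in j],end=' | ')
        mid=[(a[-1],b[0]) for a,b in zip(j,j[1:]) if a[-1]<280<b[0]]
        print([((p+q)/2,(wrist(np.eye(4),(p+q)/2,v,.0032)*1000).round(1)[:2].tolist()) for p,q in mid])
E
python3 -c "
from edges import *
goto(.6409,-.3728,.108,173); edges(); head()"
```

```text
t 22.72 pos [ 0.6412 -0.3708  0.1118] yaw 173.25 q [ 0.98  0.7  -0.78  1.3   0.49  1.33  1.66] cm [ 0.   -0.2   0.38] turn 0.25 F [ 0.8 -0.5 -1. ] open 1.29 g 54.5
20 [(211, 254), (292, 354), (359, 370)] | [(np.float64(273.0), [119.1, -3.5])]
28 [(216, 254), (293, 354), (365, 369)] | [(np.float64(273.5), [115.7, -3.3])]
36 [(222, 244), (307, 349)] | [(np.float64(275.5), [112.3, -2.3])]
44 [(237, 251), (301, 351), (365, 369)] | [(np.float64(276.0), [108.8, -2.1])]
52 [(227, 252), (300, 330)] | [(np.float64(276.0), [105.3, -2.1])]
60 [(220, 252), (300, 335)] | [(np.float64(276.0), [101.8, -2.1])]
68 [(216, 252), (300, 341)] | [(np.float64(276.0), [98.2, -2.1])]
76 [(212, 253), (300, 344)] | [(np.float64(276.5), [94.5, -1.9])]
84 [(209, 249), (305, 347)] | [(np.float64(277.0), [90.9, -1.7])]
92 [(207, 244), (310, 349)] | [(np.float64(277.0), [87.1, -1.7])]
100 [(206, 241), (313, 350)] | [(np.float64(277.0), [83.3, -1.7])]
108 [(206, 240), (314, 350)] | [(np.float64(277.0), [79.5, -1.7])]
116 [(207, 241), (314, 350)] | [(np.float64(277.5), [75.6, -1.4])]
124 [(208, 243), (311, 347)] | [(np.float64(277.0), [71.7, -1.7])]
132 [(211, 247), (307, 346)] | [(np.float64(277.0), [67.7, -1.7])]
140 [(214, 255), (300, 343)] | [(np.float64(277.5), [63.7, -1.4])]
148 [(219, 337)] | []
```

Emit:
arm_command:
  moves:
    - [[0,-0.1,0.2],0]
    - [[0,-0.2,0.2],0]
    - [[0,-0.2,0.2],0]
    - [[0,-0.2,0.2],0]
    - [[0,-0.2,0.2],0]
    - [[0,-0.2,0.2],0]
    - [[0,-0.2,0.2],0]
    - [[0,-0.2,0.2],0]
    - [[0,-0.2,0.2],0]
    - [[0,-0.2,0.2],0]

```text
t: 23.65
tool_pos: [0.6401, -0.3728, 0.1081]
tcp_rot: [0.185, 3.136, -0.0]
wrist_force: [0.0, -0.4, -1.7]
opening: 0.156
grip_force: 54.5
```

```bash
cat >> h.py <<'E'
def post():
    T=toolT(ctrl.get_obs()); print("post in tool mm",(T[:3,:3].T@(np.array([.4853,-.358,.12])-T[:3,3])*1e3).round(1))
E
python3 -c "
from h import *
goto(.6409,-.3728,.108,173); post()"
```

```text
t 23.65 pos [ 0.6401 -0.3728  0.1081] yaw 173.24 q [ 0.98  0.71 -0.78  1.3   0.49  1.33  1.66] cm [-0.08  0.01  0.01] turn 0.24 F [ 0.  -0.4 -1.7] open 1.36 g 54.5
post in tool mm [155.4  -3.5 -11.9]
```

Emit:
arm_command:
  moves:
    - [[0.2,0,0],0]
    - [[0.7,0,0],0]
    - [[1.4,-0.05,0],0]
    - [[2.2,-0.05,0],0]
    - [[3,-0.05,0],0]
    - [[3.7,-0.1,0],0]
    - [[4.2,-0.1,0],0]
    - [[4.5,-0.1,0],0]
    - [[4.5,-0.1,0],0]
    - [[4.5,-0.1,0],0]

```text
t: 24.48
tool_pos: [0.5952, -0.3687, 0.1082]
tcp_rot: [0.186, 3.136, -0.0]
wrist_force: [0.1, -0.4, -1.9]
opening: 0.155
grip_force: 54.5
```

```bash
python3 -c "
from edges import *
goto(.6409,-.3728,.108,173); post(); head(); edges(range(40,150,12))"
```

```text
t 24.48 pos [ 0.5952 -0.3687  0.1082] yaw 173.22 q [ 1.07  0.63 -0.81  1.42  0.46  1.28  1.68] cm [-4.59  0.13  0.02] turn 0.22 F [ 0.1 -0.4 -1.9] open 1.35 g 54.5
post in tool mm [110.4  -2.4 -11.8]
blob [  81    0   90   86 6316] tool [108.2  -2.1 -11.8] box centre [106.1  -2.2 -11.8]
blob [200  34  53  45 760] tool [100.8  41.5 -11.8] box centre [100.7  42.1 -11.8]
blob [  2  41  54  44 973] tool [ 97.1 -43.8 -11.8] box centre [ 98.  -45.2 -11.8]
40 [(209, 229), (320, 364)] | [(np.float64(274.5), [110.6, -2.8])]
52 [(208, 223), (228, 233), (317, 348)] | [(np.float64(275.0), [105.3, -2.6])]
64 [(208, 214), (218, 241), (311, 348)] | [(np.float64(276.0), [100.0, -2.1])]
76 [(212, 252), (300, 351)] | [(np.float64(276.0), [94.5, -2.1])]
88 [(208, 246), (308, 371)] | [(np.float64(277.0), [89.0, -1.7])]
100 [(206, 241), (249, 260), (296, 305), (313, 351)] | [(np.float64(278.0), [83.3, -1.2])]
112 [(206, 240), (247, 260), (296, 307), (314, 356), (362, 369)] | [(np.float64(278.0), [77.6, -1.2])]
124 [(208, 243), (251, 261), (297, 304), (311, 348)] | [(np.float64(279.0), [71.7, -0.7])]
136 [(213, 250), (304, 344)] | [(np.float64(277.0), [65.7, -1.7])]
148 [(219, 338)] | []
```

Emit:
arm_command:
  moves:
    - [[0.1,0,0],0]
    - [[0.5,0,0],0]
    - [[1.1,-0.02,0],0]
    - [[1.8,-0.05,0],0]
    - [[2.4,-0.05,0],0]
    - [[2.9,-0.07,0],0]
    - [[3.2,-0.07,0],0]
    - [[3.25,-0.07,0],0]
    - [[3.25,-0.07,0],0]
    - [[3.25,-0.07,0],0]

```text
t: 25.42
tool_pos: [0.5631, -0.3654, 0.1082]
tcp_rot: [0.185, 3.136, -0.0]
wrist_force: [-0.7, 0.1, -1.7]
opening: 0.16
grip_force: 54.5
```

```bash
python3 -c "
from edges import *
goto(.6409,-.3728,.108,173); post(); head(); edges(range(132,150,2))"
```

```text
t 25.42 pos [ 0.5631 -0.3654  0.1082] yaw 173.24 q [ 1.13  0.57 -0.82  1.51  0.43  1.25  1.7 ] cm [-7.82  0.18  0.02] turn 0.24 F [-0.7  0.1 -1.7] open 1.39 g 54.5
post in tool mm [ 78.1  -1.8 -11.8]
blob [  85   63   85   90 6022] tool [ 79.2  -1.5 -11.8] box centre [ 79.   -1.6 -11.8]
blob [202 100  41  19 507] tool [ 77.9  41.6 -11.8] box centre [ 78.4  42.1 -11.8]
blob [ 14 105  42  25 652] tool [ 74.9 -43.5 -11.8] box centre [ 74.8 -44.3 -11.8]
132 [(211, 240), (315, 369)] | [(np.float64(277.5), [67.7, -1.4])]
134 [(212, 240), (314, 368)] | [(np.float64(277.0), [66.7, -1.7])]
136 [(213, 242), (312, 367)] | [(np.float64(277.0), [65.7, -1.7])]
138 [(213, 244), (310, 367)] | [(np.float64(277.0), [64.7, -1.7])]
140 [(214, 245), (309, 352), (364, 367)] | [(np.float64(277.0), [63.7, -1.7])]
142 [(216, 247), (306, 351)] | [(np.float64(276.5), [62.7, -2.0])]
144 [(217, 250), (304, 348)] | [(np.float64(277.0), [61.7, -1.7])]
146 [(217, 253), (301, 348)] | [(np.float64(277.0), [60.6, -1.7])]
148 [(219, 256), (298, 348)] | [(np.float64(277.0), [59.6, -1.7])]
```

Emit:
arm_command:
  moves:
    - [[0.05,0,0],0]
    - [[0.05,0,0.3],0]
    - [[0.05,0,0.7],0]
    - [[0.05,0,1.1],0]
    - [[0.05,0,1.5],0]
    - [[0.05,0,1.9],0]
    - [[0.05,0,2.3],0]
    - [[0.05,0,2.7],0]
    - [[0.05,0,3],0]
    - [[0.05,0,3],0]

```text
t: 26.35
tool_pos: [0.5619, -0.3651, 0.0771]
tcp_rot: [-0.185, -3.135, -0.001]
wrist_force: [0.4, -0.5, -1.4]
opening: 0.154
grip_force: 54.5
```

```bash
python3 -c "
from h import *
goto(.6409,-.3728,.0752,173); post(); head()"
```

```text
t 26.35 pos [ 0.5619 -0.3651  0.0771] yaw 173.24 q [ 1.12  0.6  -0.81  1.54  0.45  1.2   1.69] cm [-7.94  0.17  0.18] turn 0.24 F [ 0.4 -0.5 -1.4] open 1.34 g 54.5
post in tool mm [ 77.   -1.9 -42.8]
blob [  73   49  108  114 9641] tool [ 78.3  -1.7 -42.9] box centre [ 78.3  -1.6 -42.9]
blob [209 100  51  20 780] tool [ 76.7  38.1 -42.9] box centre [ 76.9  37.5 -42.9]
blob [  0 105  48  27 931] tool [ 73.9 -38.7 -42.9] box centre [ 73.9 -39.3 -42.9]
```

No contact forces on the way down, so I'm lowering the last bit gently.

Emit:
arm_command:
  moves:
    - [[0,0,0.05],0]
    - [[0,0,0.1],0]
    - [[0,0,0.15],0]
    - [[0,0,0.2],0]
    - [[0,0,0.2],0]
    - [[0,0,0.2],0]
    - [[0,0,0.2],0]
    - [[0,0,0.2],0]
    - [[0,0,0.2],0]
    - [[0,0,0.2],0]

```text
t: 27.23
tool_pos: [0.5625, -0.3653, 0.0761]
tcp_rot: [0.185, 3.136, -0.0]
wrist_force: [-0.5, 0.5, -1.0]
opening: 0.155
grip_force: 54.5
```

```bash
python3 -c "
from h import *
for i in range(4): goto(.5619,-.3651,.0752,173); imaging.get_image('side')" | grep -o 'pos.*yaw\|F.*open'
```

```text
pos [ 0.5625 -0.3653  0.0761] yaw
F [-0.5  0.5 -1. ] open
pos [ 0.5624 -0.3654  0.0761] yaw
F [-0.2 -0.  -1.3] open
pos [ 0.5624 -0.3653  0.0761] yaw
F [-0.2  0.4 -1.3] open
pos [ 0.5624 -0.3653  0.0761] yaw
F [ 0.5 -0.1 -1.4] open
```

Emit:
arm_command:
  moves:
    - [[0,0,0.03],0]
    - [[0,0,0.06],0]
    - [[0,0,0.1],0]
    - [[0,0,0.1],0]
    - [[0,0,0.1],0]
    - [[0,0,0.1],0]
    - [[0,0,0.1],0]
    - [[0,0,0.1],0]
    - [[0,0,0.1],0]
    - [[0,0,0.1],0]

```text
t: 28.27
tool_pos: [0.5625, -0.3653, 0.0752]
tcp_rot: [0.185, 3.136, -0.0]
wrist_force: [0.8, -0.1, 0.2]
opening: 0.156
grip_force: 54.5
```

Emit:
arm_command:
  moves:
    - [[0,0,0.03],0]
    - [[0,0,0.06],0]
    - [[0,0,0.06],0]
    - [[0,0,0.06],0]
    - [[0,0,0.06],0]
    - [[0,0,0.06],0]
    - [[0,0,0.06],0]
    - [[0,0,0.06],0]
    - [[0,0,0.06],0]
    - [[0,0,0.06],0]

```text
t: 29.1
tool_pos: [0.5626, -0.3654, 0.0749]
tcp_rot: [0.185, 3.136, -0.001]
wrist_force: [-1.3, -0.4, 5.9]
opening: 0.157
grip_force: 54.5
```

Firm contact (6 N). Releasing and rising.

Emit:
arm_command:
  moves:
    - [[0,0,0],0]
    - [[0,0,0],0]
    - [[0,0,0],0]
    - [[0,0,0],0]
    - [[0,0,0],0]
    - [[0,0,0],0]
    - [[0,0,0],0]
    - [[0,0,0],0]
    - [[0,0,0],0]
    - [[0,0,0],0]
  hand: 4

```text
t: 29.93
tool_pos: [0.5624, -0.3654, 0.0745]
tcp_rot: [0.185, 3.136, -0.0]
wrist_force: [-0.4, -0.6, -0.4]
opening: 0.463
grip_force: 0.0
```

Emit:
arm_command:
  moves:
    - [[0,0,-0.5],0]
    - [[0,0,-2],0]
    - [[0,0,-4.5],0]
    - [[0,0,-7.5],0]
    - [[0,0,-10.5],0]
    - [[0,0,-13.5],0]
    - [[0,0,-16.5],0]
    - [[0,0,-18.5],0]
    - [[0,0,-19.5],0]
    - [[0,0,-19.5],0]

```text
t: 30.77
tool_pos: [0.5638, -0.3654, 0.2734]
tcp_rot: [0.185, 3.131, -0.004]
wrist_force: [-0.0, -0.4, 0.1]
opening: 0.457
grip_force: 0.0
```

```bash
cat > chk.py <<'E'
from h import *
goto(.5619,-.3651,.0752,173)
T=toolT(ctrl.get_obs()); im=imaging.get_image('wrist'); cv2.imwrite('pics/fin.png',im[:,:,::-1]); m=imaging.camera_model('wrist')
W=np.linalg.inv(T@np.array(m["T_tool_cam"]))
def pix(p): X=W[:3,:3]@np.array(p)+W[:3,3]; return m["cx"]+m["fx"]*X[0]/-X[2], m["cy"]+m["fy"]*X[1]/X[2]
w=im.min(2)>190; print("head px",pix((.4853,-.358,.12)))
# rim radius about the post at each weight's top face: ray by bearing, world degrees
for z,rs in ((.072,.038),(.056,.046)):
    out=[]
    for a in range(0,360,15):
        g=[]
        for r in np.arange(.021,.06,.0005):
            u,v=pix((.4853+r*np.cos(np.radians(a)),-.358+r*np.sin(np.radians(a)),z))
            g.append(int(w[int(round(v)),int(round(u))]) if 0<=v<230 and 0<=u<560 else 9)
        g=np.array(g); i=np.flatnonzero(g==1); out.append((a,int(21+.5*i[0]) if len(i) else None,round(21+.5*i[-1],1) if len(i) else None,int((g==1).sum())))
    print(z,out)
sc=imaging.get_image('scene').astype(int); s0=cv2.imread('pics/scene0.png')[:,:,::-1].astype(int); D=np.abs(sc-s0).max(2)
for n,(a,b,c,d) in dict(red=(127,148,258,288),blue=(192,212,222,251),white=(374,391,159,182),reag=(331,347,188,219)).items(): print(n,D[c:d,a:b].mean().round(1),(D[c:d,a:b]>40).mean().round(3))
E
python3 chk.py
```

```text
t 30.77 pos [ 0.5638 -0.3654  0.2734] yaw 173.24 q [ 1.13  0.47 -0.87  1.29  0.36  1.53  1.76] cm [ 0.29  0.06 19.82] turn 0.24 F [-0.  -0.4  0.1] open 3.98 g 0.0
head px (np.float64(278.20352618438886), np.float64(115.37681916544199))
0.072 [(0, None, None, 0), (15, None, None, 0), (30, 23, np.float64(24.5), 4), (45, 22, np.float64(32.0), 21), (60, 22, np.float64(44.5), 45), (75, 23, np.float64(44.0), 43), (90, 24, np.float64(45.0), 43), (105, 24, np.float64(44.0), 40), (120, 24, np.float64(45.0), 43), (135, 24, np.float64(43.5), 40), (150, 31, np.float64(42.5), 24), (165, 26, np.float64(40.5), 8), (180, 26, np.float64(46.5), 11), (195, None, None, 0), (210, None, None, 0), (225, 39, np.float64(40.0), 2), (240, 25, np.float64(26.5), 3), (255, None, None, 0), (270, 24, np.float64(24.5), 2), (285, None, None, 0), (300, None, None, 0), (315, None, None, 0), (330, None, None, 0), (345, None, None, 0)]
0.056 [(0, None, None, 0), (15, None, None, 0), (30, 24, np.float64(25.5), 4), (45, 23, np.float64(33.0), 21), (60, 23, np.float64(46.0), 46), (75, 24, np.float64(46.0), 45), (90, 25, np.float64(46.5), 44), (105, 25, np.float64(46.0), 42), (120, 25, np.float64(47.0), 45), (135, 25, np.float64(45.5), 41), (150, 32, np.float64(45.0), 27), (165, 28, np.float64(42.5), 8), (180, 28, np.float64(49.0), 12), (195, None, None, 0), (210, None, None, 0), (225, 41, np.float64(42.0), 3), (240, 27, np.float64(27.5), 2), (255, None, None, 0), (270, 25, np.float64(25.5), 2), (285, None, None, 0), (300, None, None, 0), (315, None, None, 0), (330, None, None, 0), (345, None, None, 0)]
red 3.6 0.0
blue 3.8 0.0
white 6.6 0.038
reag 5.0 0.014
```

Emit:
arm_command:
  moves:
    - [[0,1,0],0]
    - [[0,3,0],0]
    - [[0,6,0],0]
    - [[0,9.5,0],0]
    - [[0,13,0],0]
    - [[0,16,0],0]
    - [[0,18,0],0]
    - [[0,18.5,0],0]
    - [[0,18.5,0],0]
    - [[0,18.5,0],0]

```text
t: 31.7
tool_pos: [0.5836, -0.1826, 0.2684]
tcp_rot: [-0.186, -3.134, 0.001]
wrist_force: [0.5, -0.3, -1.0]
opening: 0.459
grip_force: 0.0
```

```bash
cat > chk2.py <<'E'
from h import *
from scipy.optimize import minimize
goto(.5619,-.3651,.0752,173)
T=toolT(ctrl.get_obs()); im=imaging.get_image('wrist'); cv2.imwrite('pics/fin2.png',im[:,:,::-1]); m=imaging.camera_model('wrist')
W=np.linalg.inv(T@np.array(m["T_tool_cam"]))
def proj(P): X=W[:3,:3]@P.T+W[:3,3:]; return np.c_[m["cx"]+m["fx"]*X[0]/-X[2],m["cy"]+m["fy"]*X[1]/X[2]]
g=im.min(2); print("head px",proj(np.array([[.4853,-.358,.12]])).round(1))
u,v=np.round(proj(np.array([[.4853,-.358,.06]]))[0]).astype(int)
print("mean",g[v-45:v+45,u-45:u+45].mean())
# coarse map, 3 px cells: # bright, + mid, . dark
for r in range(v-50,v+50,3): print("".join("#" if g[r,c]>200 else "+" if g[r,c]>150 else ":" if g[r,c]>90 else "." if g[r,c]>45 else " " for c in range(u-75,u+75,2)))
E
python3 chk2.py
```

```text
t 31.7 pos [ 0.5836 -0.1826  0.2684] yaw 173.2 q [ 1.    0.36 -0.95  1.46  0.29  1.48  1.5 ] cm [ -0.04 -18.37  19.33] turn 0.2 F [ 0.5 -0.3 -1. ] open 4.0 g 0.0
head px [[ 86.3 118.5]]
mean 143.49061728395063
..:::..:::::::::::::..:::.::::::#######:........:::::::::::....:....::::::.
::::::::::::::::::::::::::::::::+######:........::::::::::::::::....:::::::
:::..::::::::.::::.::::::.......:######+.........::::::::::::::::::::::::::
::::::::::::::::::::::::::......:#######::.......:::::::::::......:::::::::
::::::::::::.::::::::::::::::+##############+:...:...::::::.....:::::::...:
::::::::::::.::::::::::::::##+#################+:.....::::......::::::::.::
..:::::::::::::::::::::::+###:..##########+:+#####:.....:...:.::::::::::::.
:...:::.:...:::::::::::+#####:..+###########+:+####+:.::+++++++++++++::++:.
:.::::::::::::::++++++#######:..:#############+:+####:.:::+++++++++::::++::
.::::.:::::::::++:...+#######+..:##############+::####+.:::+++++++::::::+::
.:::.:::::::::.:.         .:+:...++++++##########:.####+.:::+++++++:::.+++:
::::::::......                ...:+++++###########:.##
[... 993 characters left out ...]
::++++++++:....:
....:::::.::::::::::+:.:.:######################+.+#####+.::++++++++++:.:::
....:::::.:::::::::::+:::+++##################+::######+..:::::::::::::....
::::::::::::::.::++::::::::::###############+:+#######:...::::::::::::::::.
::.::::::::::::::++::::##::::::+##########...:+#####+.:::::::..::.:.:::::..
..::::::::::::...:::::::::::::::::+#######:..:+##+:...:::::::::::::::::::..
..::::::::::::....:::::+#::::::::::+######:..::.......:::::::::.::::..::::.
::::::::::::::::..::::::#+::.:::..::######:..::......::....::::::...::..::.
::..:::::::::::::::::.:::::::.::::::#######...........:::..:::::::::::::::.
::..::::::::::::::::::::::::::::::::+++####...:.......:::::::::::::::::.::.
```

The character map shows the small disc concentric on the big one, with an even ring all round and the arms on opposite sides.

```bash
python3 -c "
from rig import ctrl
print(ctrl.hand_in())"
```

```text
the job is handed in; nothing more can be done
None
```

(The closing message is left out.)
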